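# Clamp a child's last on the bench fixture and hold the lever

### The arm

A 7-joint arm with a two-finger parallel gripper is mounted at the origin on the work surface. World frame = base frame: x ahead of the robot, y to its left, z up, the work surface at z = 0. Lengths are in mm, angles in rad, forces in N, time in s.
With the tool pointing down it reaches from about 350 to 900 mm from the base axis. Payload 19.9 kg.
Tool frame: the origin (TCP) lies midway between the tips of the shut fingers; the grasp point (between the pads) lies 19 mm behind it (grip_depth is the y of the grasp point in the tool frame, in mm); y points along the fingers, z is the direction in which the jaws open and shut, and the axes are right-handed (so a half turn about y gives the same grasp; the last joint's range is limited). The gripper opens to 85 mm and grips with 20 to 120 N. Pads are 22 mm wide; open, the fingers measure 114 mm over their backs; the gripper's body (76 mm by 85 mm) begins 54 mm behind the grasp point. The pads swing forward as they close: fully open they stand 13 mm farther back than shut.
Start: joints at [1.274, 0.417, -0.01, 1.614, 0.005, 1.111, -0.053], TCP at [157.528, -604.803, 231.26] pointing down, gripper open.
Joint ranges: [-2.81, 2.81], [-0.39, 2.02], [-1.27, 1.25], [0.06, 2.57], [-1.19, 4.33], [0.19, 2], [-2.82, 2.82]. Speed limits (rad/s): [1.89, 1.89, 2.39, 2.39, 3.01, 3.01, 3.01].

### API

Orientations are given as a unit quaternion [w, x, y, z].
In Python, from plant import * gives the robot as it stands.
- The arm moves only by the tool play_rows, never from a script. Its argument "rows" is a list of rows, each an object with "translation": the shift along the world's x, y, z in units of 30 mm (1.0 is 30 mm), a list of three; "angular": the turn, a rotation vector about the world's x, y, z in units of 6 degrees (1.0 is 6 degrees), a list of three; "hand": the closure, from -1 (fully open) to 1 (shut). A call has exactly 10 rows; each row is the pose to reach, as a shift and turn from the pose commanded when the call began; what a row does not reach only later rows make up. A row lasts 1/12 s, in which the tool goes at most 41.7 mm and 7.16 degrees, less where a joint would pass 70% of its speed; a pose out of reach is approached as far as the arm can. A call with a gripper value outside its range is refused whole. The fingers move at their own pace and stop on an object; "grip_force" is the grip in N (left out, the last holds). Time passes only in rows, so rows that repeat a pose let the fingers close, or fill a call up. It gives the time, the measured TCP pose, the force and the opening at its end, in the units of the state.
- get_state(): the state, without advancing time (a new reading comes with each control period).
- camera(name): name is "side" or "top"; returns a dict with "color" (420x560x3 uint8, blue, green, red), "range_z" (420x560 float32, mm along the optical axis (not along the pixel's ray), 0 where there is no reading), "vfov" (degrees; the focal length in pixels is half the picture's height over the tangent of half this angle, whatever the lens; pixels are square), "cx", "cy" (the principal point, pixels), "R" (3x3) and "t" (3): a world point X has camera coordinates R X + t. Camera axes: x right, y down, z forward; pixel columns grow to the right and rows downward; lengths in mm; the calibration is good to about 2 mm. A picture is of the moment at which its call begins.
- finish_job(): hands the job in, once; it reports no verdict.
The state is a dict: "time": time; "joint_pos": joint angles; "qvel": joint speeds; "joint_torque": joint torques, N m; "tcp_pos": TCP position; "tool_rot": TCP orientation; "contact_force": force on the tool from outside, world axes, zero at the start; "wrist_torque": the same for the moment, N m; "finger_gap": finger opening in mm.
Only numpy, scipy, OpenCV 4.12 (cv2) and the standard library are available. Lean on these libraries where they do the work, as an engineer would, in place of code of your own. Each camera call takes 0.05 s, during which the arm holds its last target.

### The job

Stand the small pale wooden last with the blue sole squarely on the narrow steel ledge of the green clamp fixture, sole down, heel at the V-shaped heel stop and toe towards the rubber pad. Let go of it, then press the red palm knob down until the clamp lever's steel arm is level, so that the pad holds the last tight in the heel stop, and keep it pressed there: finish while still holding the knob down, because the lever springs up when released. Leave the dark last, the jar and the hammer where they are.

Things in the scene. Friction and masses are not known exactly. Their poses are not given: they have to be found in the camera images.
- last_center (a point): centre (29 mm over its underside) of the pale wooden shoe last with a blue sole: 140 mm long, 48 mm wide with flat upright sides near the centre, 58 mm tall over its heel half, 34 mm at its toe; both ends round, radius 24 mm. x points to the toe, z up. Loose, 0.2 to 0.35 kg, starts standing sole down on the bench. Grasp it across its width
- ledge (a point): middle of the top face of the fixture's narrow steel ledge, 60 mm over the bench, 100 mm long, 34 mm wide. x runs level from the heel stop towards the lever's pivot and knob, z up. The last's centre belongs 29 mm above this point, its x along this x. Set it 3 to 12 mm towards +x to clear the stop and the pad: on clamping, the pad pushes it home
- jig: the green clamp fixture, bolted to the bench; origin on the bench under the ledge's middle, axes as the ledge's. The V-shaped heel stop is 70 mm wide and rises 45 mm above the ledge, at x = -57 to -93 mm; with the heel right in it the last's centre is above the ledge's middle to about 3 mm. Pivot cheeks: x = 77 to 103 mm, 64 mm wide over all, top 200 mm over the bench
- pivot (a point): axis of the clamp lever, 90 mm along the ledge's x from its middle and 185 mm over the bench. The lever turns about the ledge's y axis; its arm reaches 137 mm to the ledge's +x side and a leg hangs down to the pad
- knob_top (a point): middle of the top of the red palm knob (48 mm disc) on the end of the lever arm, 130 mm out along the arm from the pivot and 26 mm above the arm's centre line. Arm level: 220 mm along the ledge's x from its middle, 211 mm over the bench. At rest (arm 0.35 rad up): 203 mm along x, 254 mm over the bench. Its z leans with the arm
- clamp_lever (a joint): turn of the clamp lever, rad: 0 at rest with the arm 0.35 rad up, 0.35 with the arm level, 0.55 at its stop; grows as the knob is pressed down. A spring returns it: the knob needs about 3 N to start and about 10 N when level with the last in place
- palm_knob: the red palm knob, which swivels stiffly on its stem; the origin lies under its disc, 20 mm below its top
- toe_pad: black round rubber pad, 28 mm across, on the lever's hanging leg; it pushes along the ledge's -x, about 19 mm above the ledge, and is itself sprung: it can sink 26 mm back at about 2 N plus 0.35 N per mm. It meets the toe at a lever turn of about 0.24 if the heel is in the stop, and lifts the toe 3 to 4 mm in clamping. The origin is at the front face's middle
- last: the pale last itself; origin under its centre, axes as at its centre
- dark_last: dark brown last of the same shape and size with a black sole, to be left alone; origin under its centre
- jar: closed jar with a yellow lid and label, 66 mm across and 100 mm tall, to be left alone; origin under its centre
- hammer: hammer lying on the bench, 220 mm long, to be left alone; handle to its -x

How it is judged:
By the outcome, as a careful person would: the job done as asked, in the order asked, and still so for the second after the job is handed in, while the arm keeps its last pose, push and grip.
It also fails if it takes over 58 s, if anything falls off the work surface, if the arm or the gripper's body presses on something with over 40 N, if the wrist force passes 120 N, or if a joint passes its speed limit or range.

## Working session

There is one attempt and no reset: what is moved stays moved. The work goes in short steps, Python scripts to look and compute and a tool call to move; the robot and the scene stay as the last step left them, time stands still between calls to the robot, and variables do not carry over. Pictures are saved under pics/ and viewed, and the job is handed in when it is done.

Besides the shell and the picture viewer there is one more tool, called after "Request:" as a command line: name --argument value ..., lists and objects as JSON in quotes. play_rows: Moves the arm, as the interface text tells. Its arguments: {"type":"object","properties":{"rows":{"type":"array","items":{"type":"object","properties":{"translation":{"type":"array","items":{"type":"number"}},"angular":{"type":"array","items":{"type":"number"}},"hand":{"type":"number"}}}},"grip_force":{"type":"number"}},"required":["rows"]}

```bash
mkdir -p pics; ls; python3 - <<'E'
from plant import *
import cv2,pickle
s=get_state();print(s)
for n in("side","top"):
    c=camera(n);cv2.imwrite(f"pics/{n}0.png",c["color"]);pickle.dump(c,open(f"{n}0.pkl","wb"));print(n,c["vfov"],c["cx"],c["cy"],c["R"],c["t"])
E
```

```text
pics
{'time': 0.0, 'joint_pos': array([ 1.27449264,  0.41798462, -0.01029516,  1.61416544,  0.00470198,
        1.11072119, -0.05296921]), 'qvel': array([ 0.00126051,  0.00135879,  0.00038347,  0.00164891,  0.00020084,
        0.00137185, -0.0016209 ]), 'joint_torque': array([ 1.25807155e-04, -8.64442062e+01,  6.79108836e-01, -4.34898233e+01,
        1.90985191e-02,  7.35926733e-03, -4.37621259e-05]), 'tcp_pos': array([ 157.43053914, -604.48470967,  230.65734378]), 'tool_rot': array([ 0.08976412, -0.08994519,  0.7018087 , -0.70093995]), 'contact_force': array([-0.3814359 , -0.6503498 , -0.58615789]), 'wrist_torque': array([0.04092395, 0.03682849, 0.02980839]), 'finger_gap': 85.5181230048357}
side 50.549208812099 272.50973218812175 204.59409720876457 [[ 0.94108668 -0.33808416 -0.00741396]
 [-0.20922174 -0.56488277 -0.79820657]
 [ 0.26567298  0.75273272 -0.6023382 ]] [-537.73256278  266.04869802  830.5518348 ]
top 45.33481669986095 271.65713474191807 203.97486610818987 [[ 8.96358057e-04 -9.99998686e-01 -1.35081122e-03]
 [-9.82869743e-01 -6.32048881e-04 -1.84300485e-01]
 [ 1.84299389e-01  1.49287070e-03 -9.82869018e-01]] [ -17.54566044  572.27738573 1332.12025371]
```

View pics/side0.png

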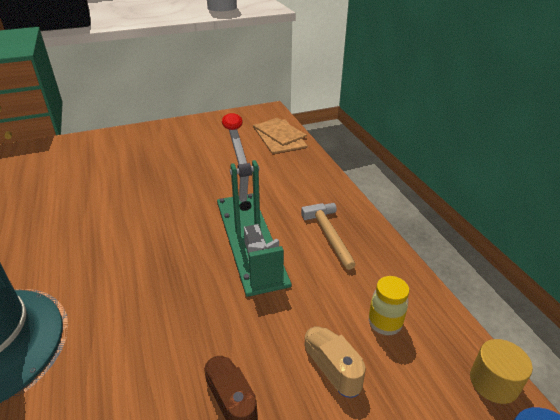

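View pics/top0.png

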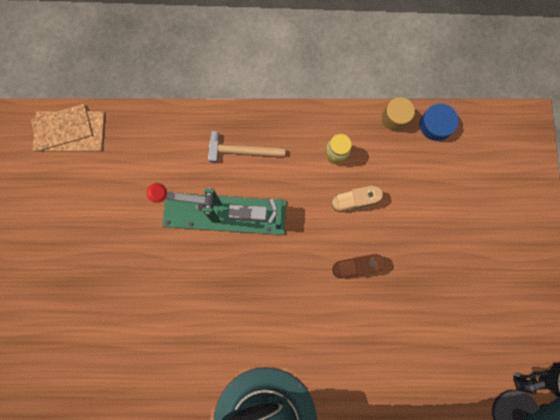

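```bash
cat > h.py <<'E'
import numpy as np,cv2,pickle
def cloud(c):
    h,w=c["range_z"].shape;f=h/2/np.tan(np.radians(c["vfov"])/2)
    u,v=np.meshgrid(np.arange(w),np.arange(h));z=c["range_z"].astype(float)
    P=np.stack([(u-c["cx"])/f*z,(v-c["cy"])/f*z,z],-1)
    return (P-c["t"])@c["R"]
def ray(c,u,v,z):
    h=c["range_z"].shape[0];f=h/2/np.tan(np.radians(c["vfov"])/2)
    R=np.array(c["R"]);o=-R.T@c["t"];d=R.T@np.array([(u-c["cx"])/f,(v-c["cy"])/f,1])
    return o+d*(z-o[2])/d[2]
def rect(p): 
    (cx,cy),(a,b),an=cv2.minAreaRect(p[:,:2].astype(np.float32));return cx,cy,a,b,an
E
python3 - <<'E'
from h import *
T=pickle.load(open("top0.pkl","rb"));S=pickle.load(open("side0.pkl","rb"))
for n,c in(("top",T),("side",S)):
    P=cloud(c);hsv=cv2.cvtColor(c["color"],cv2.COLOR_BGR2HSV)
    ok=c["range_z"]>0
    z=P[...,2]
    if n=="top":b=(slice(165,225),slice(325,390)); j=(slice(170,245),slice(140,295))
    else:b=(slice(315,405),slice(290,375)); j=(slice(105,300),slice(210,295))
    p=P[b][ok[b]];p=p[(p[:,2]>12)&(p[:,2]<80)]
    print(n,"table z",np.median(P[300:330,100:150,2]) ,"last n",len(p),rect(p),p[:,2].max())
    for lo,hi in((50,66),(25,42)):
        q=p[(p[:,2]>lo)&(p[:,2]<hi)];print(lo,len(q),q.mean(0),rect(q))
    # jig
    q=P[j];h=hsv[j];o=ok[j]
    red=o&((h[...,0]<8)|(h[...,0]>172))&(h[...,1]>180)&(h[...,2]>120)&(q[...,2]>150)
    r=q[red];print("knob",len(r),r.mean(0),r.min(0),r.max(0),np.median(r[r[:,2]>r[:,2].max()-15],0))
    g=o&(h[...,0]>60)&(h[...,0]<95)&(h[...,1]>100)&(q[...,2]<30)
    r=q[g];print("green base",len(r),rect(r),np.median(r[:,2]))
    g=o&(h[...,1]<70)&(abs(q[...,2]-60)<6); r=q[g];print("ledge",len(r),len(r) and (rect(r),r.mean(0)))
    g=o&(h[...,0]>60)&(h[...,0]<95)&(h[...,1]>100)&(abs(q[...,2]-105)<7); r=q[g];print("heel top",len(r),len(r) and (rect(r),r.mean(0)))
    g=o&(abs(q[...,2]-196)<8); r=q[g];print("cheektop",len(r),len(r) and (rect(r),r.mean(0)))
E
python3 - <<'E'
import cv2,numpy as np
a=cv2.imread('pics/top0.png')[165:250,140:300];b=cv2.imread('pics/side0.png')[100:300,200:300]
cv2.imwrite('pics/c1.png',cv2.resize(a,None,fx=5,fy=5,interpolation=cv2.INTER_CUBIC))
cv2.imwrite('pics/c2.png',cv2.resize(b,None,fx=3,fy=3,interpolation=cv2.INTER_CUBIC))
E
```

```text
top table z 1.4488262851287352 last n 903 (594.1341552734375, -259.42626953125, 49.03955078125, 152.2061309814453, 11.762222290039062) 68.11287132632292
50 549 [ 596.21286283 -271.9519776    58.29822739] (596.22412109375, -269.36572265625, 48.984474182128906, 105.2288589477539, 11.623176574707031)
25 195 [ 580.25510704 -211.07860377   35.28900301] (574.2122802734375, -244.4661865234375, 120.7698745727539, 45.722930908203125, 75.82563018798828)
knob 282 [562.4783608  255.46542594 254.96824411] [541.06328238 235.62915652 243.33238432] [585.26428547 276.15449859 263.9347765 ] [563.07904576 256.92342783 255.85509912]
green base 562 (552.6736450195312, 116.45903015136719, 337.6987609863281, 93.12934875488281, 86.06021118164062) 13.199174976541292
ledge 445 ((553.5517578125, 65.81623077392578, 157.00698852539062, 43.79770278930664, 79.3031234741211), array([550.36307695,  50.49427902,  61.14198004]))
heel top 33 ((550.6685791015625, 44.95486831665039, 174.74623107910156, 63.32144546508789, 84.39076232910156), array([543.5211747 , -21.57117775, 104.38616778]))
cheektop 280 ((558.31274414062
[... 685 characters left out ...]
587.59769773 273.13075954 259.44722148] [563.775046   250.12812353 252.05310498]
green base 2049 (553.9174194335938, 113.11581420898438, 343.6680908203125, 97.77427673339844, 86.12459564208984) 11.611475460717154
ledge 315 ((554.214599609375, 27.648773193359375, 39.98183822631836, 146.9496307373047, 3.6693224906921387), array([551.87365414,  63.58190635,  59.4040347 ]))
heel top 233 ((546.0560913085938, 50.319942474365234, 192.61351013183594, 67.40892028808594, 88.42164611816406), array([545.38413487,   0.8079957 , 101.8023584 ]))
cheektop 306 ((561.3289184570312, 145.4937744140625, 63.357234954833984, 60.704410552978516, 59.50294876098633), array([555.93047894, 141.42864976, 196.18481684]))
```

View pics/c1.png

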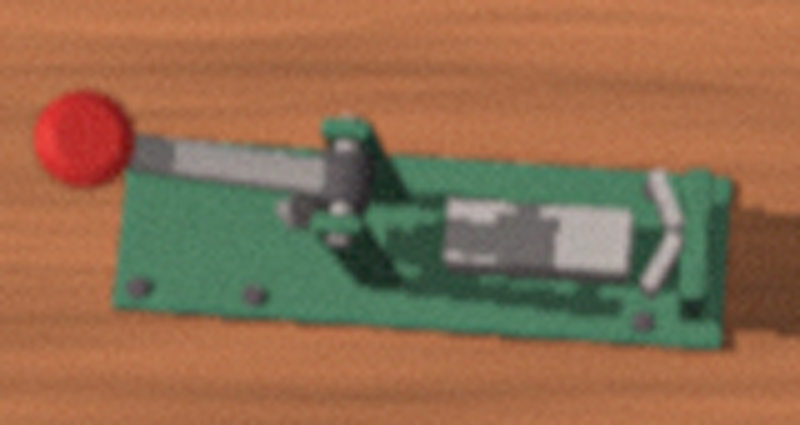

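View pics/c2.png

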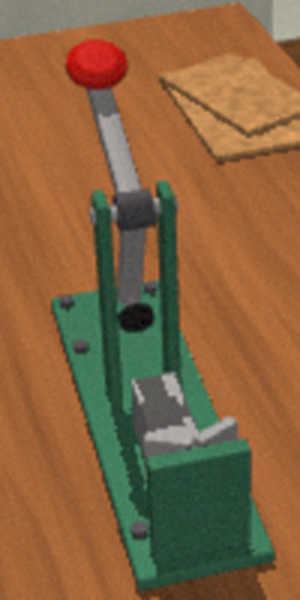

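```bash
python3 - <<'E'
from h import *
T=pickle.load(open("top0.pkl","rb"));S=pickle.load(open("side0.pkl","rb"))
print("cam",-T["R"].T@T["t"],-S["R"].T@S["t"])
# ledge corners (crop /5 -> px)
px=lambda x,y:(140+(x-2)/5,165+(y-2)/5)
C=[ray(T,*px(*p),60) for p in((446,197),(632,207),(630,271),(442,262))]
for c in C:print(c.round(1))
C=np.array(C);print("mid",C.mean(0), np.degrees(np.arctan2(*(C[0]-C[1]+C[3]-C[2])[:2])))
# ledge from depth cloud, lit+shadow, grey, restricted
for n,c in(("top",T),("side",S)):
    P=cloud(c);hsv=cv2.cvtColor(c["color"],cv2.COLOR_BGR2HSV)
    m=(hsv[...,1]<90)&(abs(P[...,2]-60)<5)&(abs(P[...,0]-550)<30)&(P[...,1]>-5)&(P[...,1]<105)
    q=P[m];print(n,len(q),q.mean(0),rect(q))
# knob triangulation
rs=[]
for c in(T,S):
    hsv=cv2.cvtColor(c["color"],cv2.COLOR_BGR2HSV);P=cloud(c)
    m=((hsv[...,0]<8)|(hsv[...,0]>172))&(hsv[...,1]>180)&(hsv[...,2]>110)&(P[...,2]>150)
    v,u=np.nonzero(m);print(u.mean(),v.mean(),u.min(),u.max(),v.min(),v.max(),ray(c,u.mean(),v.mean(),250));rs.append((c,u.mean(),v.mean()))
A=[];b=[]
for c,u,v in rs:
    o=-c["R"].T@c["t"];d=ray(c,u,v,0)-o;d/=np.linalg.norm(d);M=np.eye(3)-np.outer(d,d);A.append(M);b.append(M@o)
print("knob tri",np.linalg.solve(sum(A),sum(b)))
# last: mask colour
for n,c in(("top",T),("side",S)):
    P=cloud(c);b=(slice(165,225),slice(325,390)) if n=="top" else (slice(315,405),slice(290,375))
    hsv=cv2.cvtColor(c["color"],cv2.COLOR_BGR2HSV)[b];q=P[b]
    m=(hsv[...,2]>130)&(hsv[...,0]>10)&(hsv[...,0]<28)&(q[...,2]>52)&(q[...,2]<66)
    r=q[m];print(n,len(r),rect(r),r.mean(0))
    m=(hsv[...,2]>130)&(hsv[...,0]>10)&(hsv[...,0]<28)&(q[...,2]>15)&(q[...,2]<66)&(q[...,0]<640)
    r=q[m];print(n,len(r),rect(r),r[:,1].min(),r[:,1].max(),r[:,0].min(),r[:,0].max())
for n,b in(("top",(slice(165,225),slice(325,390))),("side",(slice(315,405),slice(295,375)))):
    c=T if n=="top" else S
    cv2.imwrite(f"pics/last_{n}.png",cv2.resize(c["color"][b],None,fx=7,fy=7,interpolation=cv2.INTER_CUBIC))
E
```

```text
cam [ 316.98090593  -19.1726134  1414.74702435] [ 341.06093667 -656.69608387  708.64819198]
[570.9 100.4  60. ]
[565.4  -1.6  60. ]
[529.9  -0.6  60. ]
[534.8 102.   60. ]
mid [550.22088039  50.01988337  60.        ] 2.9118159783834012
top 418 [550.49662598  50.27347308  61.03521839] (550.6146240234375, 50.38587951660156, 99.90718841552734, 34.68146896362305, 85.60781860351562)
side 314 [551.95166192  64.04371242  59.44550929] (551.2791137695312, 59.49968719482422, 83.44519805908203, 34.053646087646484, 86.17778015136719)
156.1103448275862 192.27586206896552 147 165 183 201 [563.39300917 256.22077463 250.        ]
231.66417910447763 120.81343283582089 222 242 113 129 [563.27997596 247.98578983 250.        ]
knob tri [564.98200672 257.28277311 245.23367488]
top 500 (596.470703125, -270.5644836425781, 48.984474182128906, 102.78113555908203, 11.623176574707031) [ 596.59656947 -273.61759714   58.7266277 ]
top 826 (592.7742919921875, -252.89544677734375, 49.03955078125, 138.86434936523438, 11.762222290039062) -321.7133258964123 -184.7929551896354 560.2636681027657 625.7411355455025
side 1102 (596.7538452148438, -280.830810546875, 50.47970199584961, 85.03014373779297, 9.417038917541504) [ 596.8617061  -280.88551047   57.08098164]
side 1520 (592.4957885742188, -255.78147888183594, 50.37891387939453, 136.0062713623047, 11.081331253051758) -322.49058857159173 -189.23737671485614 559.1204926360144 624.3873289178435
```

```bash
python3 -c "
import cv2,numpy as np
a=cv2.imread('pics/last_top.png');b=cv2.imread('pics/last_side.png')
a=cv2.resize(a,(390,360));b=cv2.resize(b,(400,450))
c=np.zeros((450,790,3),np.uint8);c[:360,:390]=a;c[:,390:]=b;cv2.imwrite('pics/lastc.png',c)"
```

```text
(no output)
```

View pics/lastc.png

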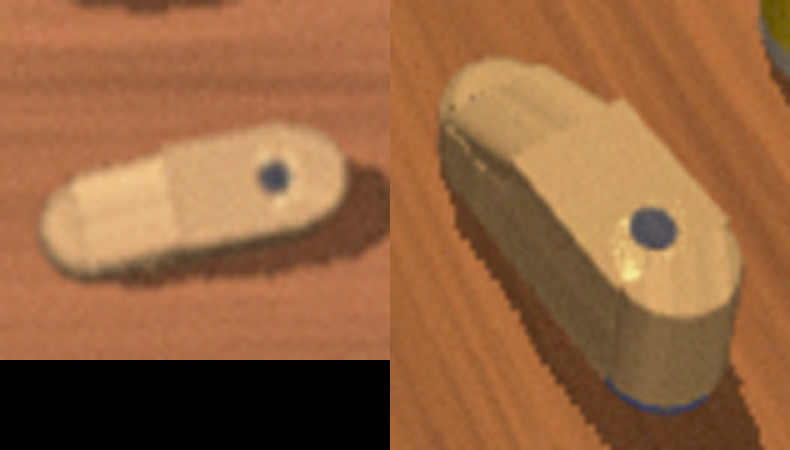

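```bash
python3 - <<'E'
from h import *
from plant import *
from scipy.spatial.transform import Rotation as R
s=get_state();q=s["tool_rot"];r=R.from_quat([q[1],q[2],q[3],q[0]]);M=r.as_matrix();print(M.round(4),s["tcp_pos"])
def want(yaw,sg):
    a=np.array([np.cos(yaw),np.sin(yaw),0]);y=np.array([0,0,-1]);z=sg*np.array([-a[1],a[0],0]);x=np.cross(y,z);return R.from_matrix(np.stack([x,y,z],1))
for yaw in(101.6,86.0):
  for sg in(1,-1):
    d=(want(np.radians(yaw),sg)*r.inv()).as_rotvec(degrees=True);print(yaw,sg,d.round(2),(d/6).round(3))
a=np.radians(101.6);g=np.array([592.5,-254])-5*np.array([np.cos(a),np.sin(a)]);print(g,(g-s["tcp_pos"][:2])/30)
E
```

```text
[[-9.677e-01 -3.000e-04  2.521e-01]
 [-2.521e-01  1.000e-03 -9.677e-01]
 [ 1.000e-04 -1.000e+00 -1.100e-03]] [ 157.47725949 -604.53132339  230.72771231]
101.6 1 [-6.0e-02  3.0e-02 -9.3e+01] [-1.00e-02  6.00e-03 -1.55e+01]
101.6 -1 [-3.0e-02 -6.0e-02  8.7e+01] [-5.00e-03 -1.00e-02  1.45e+01]
86.0 1 [-6.000e-02  4.000e-02 -1.086e+02] [-1.00e-02  7.00e-03 -1.81e+01]
86.0 -1 [-4.00e-02 -5.00e-02  7.14e+01] [-7.00e-03 -9.00e-03  1.19e+01]
[ 593.50538961 -258.89787625] [14.534271  11.5211149]
```

Request:
play_rows --rows '[{"translation": [0.9, 0.72, 0], "angular": [0, 0, 0.9], "hand": -1}, {"translation": [1.8, 1.44, 0], "angular": [0, 0, 1.8], "hand": -1}, {"translation": [2.7, 2.16, 0], "angular": [0, 0, 2.7], "hand": -1}, {"translation": [3.6, 2.88, 0], "angular": [0, 0, 3.6], "hand": -1}, {"translation": [4.5, 3.6, 0], "angular": [0, 0, 4.5], "hand": -1}, {"translation": [5.4, 4.32, 0], "angular": [0, 0, 5.4], "hand": -1}, {"translation": [6.3, 5.04, 0], "angular": [0, 0, 6.3], "hand": -1}, {"translation": [7.2, 5.76, 0], "angular": [0, 0, 7.2], "hand": -1}, {"translation": [8.1, 6.48, 0], "angular": [0, 0, 8.1], "hand": -1}, {"translation": [9.0, 7.2, 0], "angular": [0, 0, 9.0], "hand": -1}]'

```text
time: 0.93
tcp_pos: [428.5, -387.5, 231.1]
tool_rot: [0.4, -0.4, 0.583, -0.583]
contact_force: [0.2, -0.2, 0.3]
finger_gap: 85.4
```

Request:
play_rows --rows '[{"translation": [0.9, 0.7, -0.2], "angular": [0, 0, 0.9], "hand": -1}, {"translation": [1.8, 1.4, -0.5], "angular": [0, 0, 1.8], "hand": -1}, {"translation": [2.7, 2.1, -1], "angular": [0, 0, 2.7], "hand": -1}, {"translation": [3.6, 2.9, -1.5], "angular": [0, 0, 3.6], "hand": -1}, {"translation": [4.5, 3.6, -2], "angular": [0, 0, 4.5], "hand": -1}, {"translation": [5.53, 4.32, -2.5], "angular": [0, 0, 5.5], "hand": -1}, {"translation": [5.53, 4.32, -3], "angular": [0, 0, 5.5], "hand": -1}, {"translation": [5.53, 4.32, -3], "angular": [0, 0, 5.5], "hand": -1}, {"translation": [5.53, 4.32, -3], "angular": [0, 0, 5.5], "hand": -1}, {"translation": [5.53, 4.32, -3], "angular": [0, 0, 5.5], "hand": -1}]'

```text
time: 1.77
tcp_pos: [593.0, -260.3, 141.9]
tool_rot: [-0.547, 0.548, -0.447, 0.448]
contact_force: [0.5, -0.2, 0.9]
finger_gap: 85.8
```

```bash
cat > look.py <<'E'
import sys
from plant import *
from h import *
from scipy.spatial.transform import Rotation as R
k=sys.argv[1]
s=get_state();q=s["tool_rot"];M=R.from_quat([q[1],q[2],q[3],q[0]]).as_matrix()
print("t",s["time"],"tcp",s["tcp_pos"].round(1),"F",s["contact_force"].round(1),"gap",round(s["finger_gap"],1))
print("jaw dir (z) deg",np.degrees(np.arctan2(M[1,2],M[0,2])).round(2),"y axis",M[:,1].round(4),"j",s["joint_pos"].round(2))
for n in("side","top"):
    c=camera(n);pickle.dump(c,open(f"{n}{k}.pkl","wb"));cv2.imwrite(f"pics/{n}{k}.png",c["color"])
E
python3 look.py 1
```

```text
t 1.7667 tcp [ 593.  -260.3  141.9] F [ 0.5 -0.2  0.9] gap 85.8
jaw dir (z) deg 11.49 y axis [ 0.e+00 -7.e-04 -1.e+00] j [ 0.69  0.59 -0.45  1.62  0.29  1.    0.35]
```

```bash
python3 -c "
import cv2
cv2.imwrite('pics/s1c.png',cv2.resize(cv2.imread('pics/side1.png')[200:420,230:450],None,fx=2.7,fy=2.7))"
```

```text
(no output)
```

View pics/s1c.png

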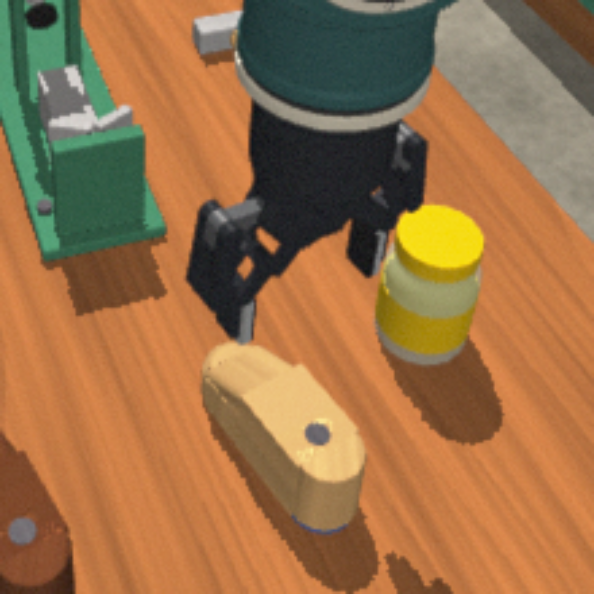

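Request:
play_rows --rows '[{"translation": [0, 0.03, -0.6], "angular": [0, 0, 0], "hand": -1}, {"translation": [0, 0.03, -1.2], "angular": [0, 0, 0], "hand": -1}, {"translation": [0, 0.03, -1.8], "angular": [0, 0, 0], "hand": -1}, {"translation": [0, 0.03, -2.4], "angular": [0, 0, 0], "hand": -1}, {"translation": [0, 0.03, -3.0], "angular": [0, 0, 0], "hand": -1}, {"translation": [0, 0.03, -3.5], "angular": [0, 0, 0], "hand": -1}, {"translation": [0, 0.03, -3.9], "angular": [0, 0, 0], "hand": -1}, {"translation": [0, 0.03, -4.2], "angular": [0, 0, 0], "hand": -1}, {"translation": [0, 0.03, -4.4], "angular": [0, 0, 0], "hand": -1}, {"translation": [0, 0.03, -4.4], "angular": [0, 0, 0], "hand": -1}]'

```text
time: 2.7
tcp_pos: [593.1, -258.3, 8.4]
tool_rot: [-0.548, 0.548, -0.447, 0.447]
contact_force: [0.2, -0.5, -0.1]
finger_gap: 85.3
```

Request:
play_rows --rows '[{"translation": [0, 0, 0], "angular": [0, 0, 0], "hand": -0.5}, {"translation": [0, 0, 0], "angular": [0, 0, 0], "hand": -0.3}, {"translation": [0, 0, 0], "angular": [0, 0, 0], "hand": 0}, {"translation": [0, 0, 0], "angular": [0, 0, 0], "hand": 0.3}, {"translation": [0, 0, 0], "angular": [0, 0, 0], "hand": 1}, {"translation": [0, 0, 0], "angular": [0, 0, 0], "hand": 1}, {"translation": [0, 0, 0], "angular": [0, 0, 0], "hand": 1}, {"translation": [0, 0, 0], "angular": [0, 0, 0], "hand": 1}, {"translation": [0, 0, 0], "angular": [0, 0, 0], "hand": 1}, {"translation": [0, 0, 0], "angular": [0, 0, 0], "hand": 1}]' --grip_force 50

```text
time: 3.53
tcp_pos: [593.9, -258.5, 10.1]
tool_rot: [0.548, -0.548, 0.446, -0.447]
contact_force: [-0.3, -0.4, 7.0]
finger_gap: 47.7
```

```bash
python3 look.py 2;python3 -c "
import cv2
cv2.imwrite('pics/s2c.png',cv2.resize(cv2.imread('pics/side2.png')[200:420,230:450],None,fx=2.7,fy=2.7))"
```

```text
t 3.5333 tcp [ 593.9 -258.5   10.1] F [-0.3 -0.4  7. ] gap 47.7
jaw dir (z) deg 11.6 y axis [ 1.1e-03 -7.0e-04 -1.0e+00] j [ 0.64  0.76 -0.39  1.67  0.38  0.78  0.28]
```

View pics/s2c.png

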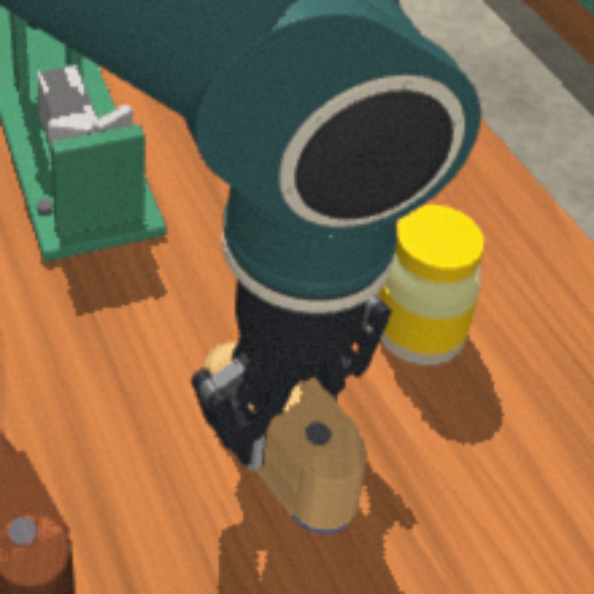

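Request:
play_rows --rows '[{"translation": [0, 0, 0.2], "angular": [0, 0, 0], "hand": 1}, {"translation": [0, 0, 0.5], "angular": [0, 0, 0], "hand": 1}, {"translation": [0, 0, 1.0], "angular": [0, 0, 0], "hand": 1}, {"translation": [0, 0, 1.6], "angular": [0, 0, 0], "hand": 1}, {"translation": [0, 0, 2.2], "angular": [0, 0, 0], "hand": 1}, {"translation": [0, 0, 2.8], "angular": [0, 0, 0], "hand": 1}, {"translation": [0, 0, 3.4], "angular": [0, 0, 0], "hand": 1}, {"translation": [0, 0, 4.0], "angular": [0, 0, 0], "hand": 1}, {"translation": [0, 0, 4.4], "angular": [0, 0, 0], "hand": 1}, {"translation": [0, 0, 4.6], "angular": [0, 0, 0], "hand": 1}]'

```text
time: 4.47
tcp_pos: [594.1, -258.5, 150.0]
tool_rot: [0.548, -0.548, 0.446, -0.448]
contact_force: [0.2, 0.7, -2.7]
finger_gap: 47.6
```

Request:
play_rows --rows '[{"translation": [-0.05, 0.3, 0], "angular": [0, 0, -0.1], "hand": 1}, {"translation": [-0.15, 1.0, 0], "angular": [0, 0, -0.3], "hand": 1}, {"translation": [-0.25, 1.8, 0], "angular": [0, 0, -0.5], "hand": 1}, {"translation": [-0.35, 2.6, 0], "angular": [0, 0, -0.7], "hand": 1}, {"translation": [-0.5, 3.5, 0], "angular": [0, 0, -0.9], "hand": 1}, {"translation": [-0.6, 4.4, 0], "angular": [0, 0, -1.1], "hand": 1}, {"translation": [-0.7, 5.3, 0], "angular": [0, 0, -1.3], "hand": 1}, {"translation": [-0.9, 6.2, 0], "angular": [0, 0, -1.6], "hand": 1}, {"translation": [-1.0, 7.1, 0], "angular": [0, 0, -1.8], "hand": 1}, {"translation": [-1.1, 8.0, 0], "angular": [0, 0, -2.0], "hand": 1}]'

```text
time: 5.3
tcp_pos: [559.1, -16.4, 146.4]
tool_rot: [0.498, -0.498, 0.503, -0.502]
contact_force: [0.4, 0.1, -2.6]
finger_gap: 47.5
```

Request:
play_rows --rows '[{"translation": [-0.1, 0.8, 0], "angular": [0, 0, -0.2], "hand": 1}, {"translation": [-0.2, 1.5, 0], "angular": [0, 0, -0.4], "hand": 1}, {"translation": [-0.3, 2.0, 0], "angular": [0, 0, -0.5], "hand": 1}, {"translation": [-0.34, 2.3, 0], "angular": [0, 0, -0.6], "hand": 1}, {"translation": [-0.34, 2.37, 0], "angular": [0, 0, -0.6], "hand": 1}, {"translation": [-0.34, 2.37, 0], "angular": [0, 0, -0.6], "hand": 1}, {"translation": [-0.34, 2.37, 0], "angular": [0, 0, -0.6], "hand": 1}, {"translation": [-0.34, 2.37, 0], "angular": [0, 0, -0.6], "hand": 1}, {"translation": [-0.34, 2.37, 0], "angular": [0, 0, -0.6], "hand": 1}, {"translation": [-0.34, 2.37, 0], "angular": [0, 0, -0.6], "hand": 1}]'

```text
time: 6.13
tcp_pos: [550.3, 52.2, 147.2]
tool_rot: [0.482, -0.482, 0.517, -0.517]
contact_force: [-0.6, -0.6, -2.6]
finger_gap: 47.7
```

```bash
python3 look.py 3;python3 -c "
import cv2
cv2.imwrite('pics/s3c.png',cv2.resize(cv2.imread('pics/side3.png')[80:300,180:380],None,fx=2.7,fy=2.7))"
```

```text
t 6.1333 tcp [550.3  52.2 147.2] F [-0.6 -0.6 -2.6] gap 47.7
jaw dir (z) deg -4.05 y axis [-2.e-04 -1.e-04 -1.e+00] j [ 0.24  0.43 -0.49  1.86  0.25  0.91 -0.43]
```

View pics/s3c.png

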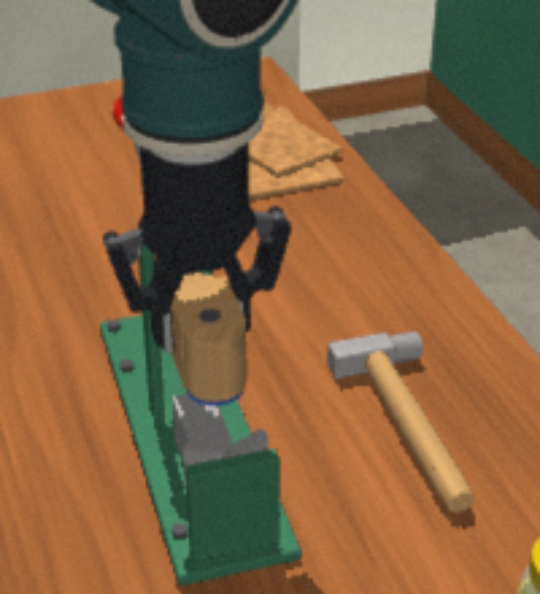

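View pics/top3.png

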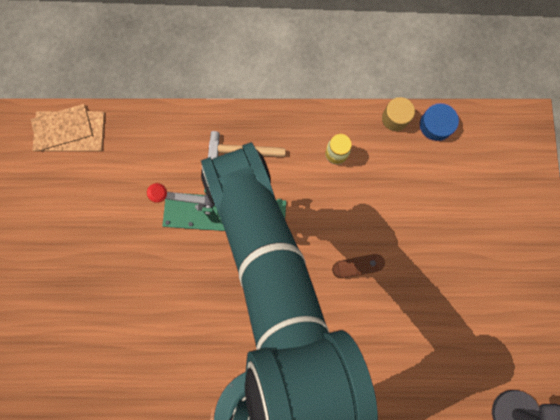

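```bash
python3 - <<'E'
from h import *
c=pickle.load(open("side3.pkl","rb"));P=cloud(c);hsv=cv2.cvtColor(c["color"],cv2.COLOR_BGR2HSV)
m=np.zeros(hsv.shape[:2],bool);m[175:235,235:280]=1
m&=(hsv[...,0]>8)&(hsv[...,0]<28)&(hsv[...,1]>60)&(P[...,2]>130)&(P[...,2]<205)
p=P[m];print(len(p),p.min(0),p.max(0))
e=np.array([.0698,.9976]);n=np.array([-.9976,.0698]);L=np.array([550.4,50.2])
d=p[:,:2]-L;s=d@e;t=d@n
for lo in range(135,200,8):
    k=(p[:,2]>=lo)&(p[:,2]<lo+8)
    if k.sum()>5:print(lo,k.sum(),"s min",np.percentile(s[k],[1,5,50]).round(1),"t",np.percentile(t[k],[2,98]).round(1))
k=p[:,2]>190
print("top z", np.polyfit(s[k],p[k,2],1))
# circle fit on heel wall
k=(p[:,2]<188)&(s<-40)
A=np.c_[2*s[k],2*t[k],np.ones(k.sum())];x=np.linalg.lstsq(A,s[k]**2+t[k]**2,rcond=None)[0];print("circ",x[:2],np.sqrt(x[2]+x[0]**2+x[1]**2),k.sum())
# initial heel wall same method for bias check
c=pickle.load(open("side0.pkl","rb"));P=cloud(c);hsv=cv2.cvtColor(c["color"],cv2.COLOR_BGR2HSV)
E
```

```text
1107 [523.49206952 -15.83835556 141.81235071] [600.32045314 123.92983949 204.08312008]
143 86 s min [-64.9 -63.8 -58.9] t [-22.9  23.9]
151 81 s min [-64.8 -64.4 -59.1] t [-27.4  23.9]
159 87 s min [-64.8 -64.4 -59.3] t [-35.5  23.9]
167 105 s min [-65.4 -64.4 -57.2] t [-36.4  23.9]
175 109 s min [-64.2 -63.2 -57. ] t [-35.8  23.9]
183 95 s min [-64.  -63.8 -58.8] t [-37.2  24. ]
191 534 s min [-62.7 -58.8 -22.5] t [-24.3  23.1]
199 6 s min [-10.2 -10.2   8. ] t [-44.3  23.7]
top z [1.44268935e-02 1.94643207e+02]
circ [-40.93117752   0.10676161] 22.676317803537135 425
```

Request:
play_rows --rows '[{"translation": [0, 0.02, -0.2], "angular": [0, 0, 0], "hand": 1}, {"translation": [0, 0.02, -0.5], "angular": [0, 0, 0], "hand": 1}, {"translation": [0, 0.02, -0.9], "angular": [0, 0, 0], "hand": 1}, {"translation": [0, 0.02, -1.3], "angular": [0, 0, 0], "hand": 1}, {"translation": [0, 0.02, -1.7], "angular": [0, 0, 0], "hand": 1}, {"translation": [0, 0.02, -2.0], "angular": [0, 0, 0], "hand": 1}, {"translation": [0, 0.02, -2.2], "angular": [0, 0, 0], "hand": 1}, {"translation": [0, 0.02, -2.35], "angular": [0, 0, 0], "hand": 1}, {"translation": [0, 0.02, -2.4], "angular": [0, 0, 0], "hand": 1}, {"translation": [0, 0.02, -2.4], "angular": [0, 0, 0], "hand": 1}]'

```text
time: 7.07
tcp_pos: [550.2, 53.4, 75.1]
tool_rot: [0.482, -0.482, 0.517, -0.517]
contact_force: [-1.3, 0.4, -2.8]
finger_gap: 47.5
```

Request:
play_rows --rows '[{"translation": [0, 0, -0.02], "angular": [0, 0, 0], "hand": 1}, {"translation": [0, 0, -0.04], "angular": [0, 0, 0], "hand": 1}, {"translation": [0, 0, -0.06], "angular": [0, 0, 0], "hand": 1}, {"translation": [0, 0, -0.08], "angular": [0, 0, 0], "hand": 1}, {"translation": [0, 0, -0.1], "angular": [0, 0, 0], "hand": 1}, {"translation": [0, 0, -0.12], "angular": [0, 0, 0], "hand": 1}, {"translation": [0, 0, -0.13], "angular": [0, 0, 0], "hand": 1}, {"translation": [0, 0, -0.14], "angular": [0, 0, 0], "hand": 1}, {"translation": [0, 0, -0.15], "angular": [0, 0, 0], "hand": 1}, {"translation": [0, 0, -0.15], "angular": [0, 0, 0], "hand": 1}]'

```text
time: 7.9
tcp_pos: [550.2, 53.4, 70.7]
tool_rot: [0.482, -0.482, 0.517, -0.517]
contact_force: [0.2, -0.1, -3.1]
finger_gap: 47.5
```

```bash
python3 look.py 4;python3 -c "
import cv2
cv2.imwrite('pics/s4c.png',cv2.resize(cv2.imread('pics/side4.png')[100:300,180:340],None,fx=3,fy=3))"
```

```text
t 7.9 tcp [550.2  53.4  70.7] F [ 0.2 -0.1 -3.1] gap 47.5
jaw dir (z) deg -4.0 y axis [-2.e-04 -1.e-04 -1.e+00] j [ 0.2   0.54 -0.44  1.9   0.32  0.77 -0.49]
```

View pics/s4c.png

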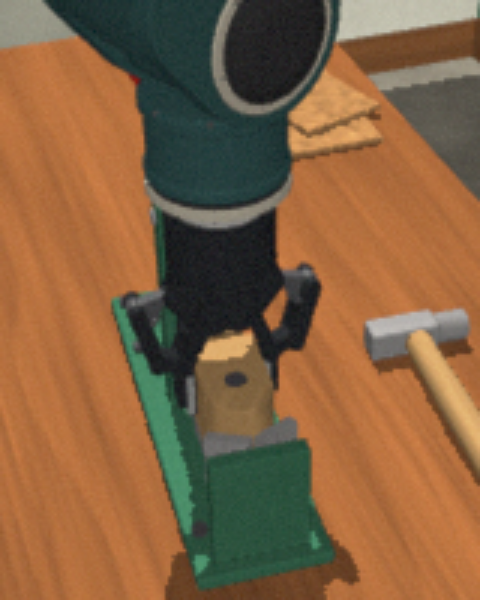

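Request:
play_rows --rows '[{"translation": [0, 0, -0.01], "angular": [0, 0, 0], "hand": 1}, {"translation": [0, 0, -0.02], "angular": [0, 0, 0], "hand": 1}, {"translation": [0, 0, -0.03], "angular": [0, 0, 0], "hand": 1}, {"translation": [0, 0, -0.04], "angular": [0, 0, 0], "hand": 1}, {"translation": [0, 0, -0.05], "angular": [0, 0, 0], "hand": 1}, {"translation": [0, 0, -0.05], "angular": [0, 0, 0], "hand": 1}, {"translation": [0, 0, -0.05], "angular": [0, 0, 0], "hand": 1}, {"translation": [0, 0, -0.05], "angular": [0, 0, 0], "hand": 1}, {"translation": [0, 0, -0.05], "angular": [0, 0, 0], "hand": 1}, {"translation": [0, 0, -0.05], "angular": [0, 0, 0], "hand": 1}]'

```text
time: 8.83
tcp_pos: [550.3, 53.4, 70.1]
tool_rot: [-0.482, 0.482, -0.517, 0.517]
contact_force: [-7.0, -1.1, 16.4]
finger_gap: 47.7
```

Request:
play_rows --rows '[{"translation": [0, 0, 0.02], "angular": [0, 0, 0], "hand": 1}, {"translation": [0, 0, 0.02], "angular": [0, 0, 0], "hand": 1}, {"translation": [0, 0, 0.02], "angular": [0, 0, 0], "hand": -0.2}, {"translation": [0, 0, 0.02], "angular": [0, 0, 0], "hand": -0.4}, {"translation": [0, 0, 0.02], "angular": [0, 0, 0], "hand": -0.6}, {"translation": [0, 0, 0.02], "angular": [0, 0, 0], "hand": -0.8}, {"translation": [0, 0, 0.02], "angular": [0, 0, 0], "hand": -1}, {"translation": [0, 0, 0.02], "angular": [0, 0, 0], "hand": -1}, {"translation": [0, 0, 0.02], "angular": [0, 0, 0], "hand": -1}, {"translation": [0, 0, 0.02], "angular": [0, 0, 0], "hand": -1}]'

```text
time: 9.67
tcp_pos: [550.2, 53.4, 69.8]
tool_rot: [0.482, -0.482, 0.517, -0.517]
contact_force: [0.5, 1.1, -0.1]
finger_gap: 85.5
```

```bash
python3 look.py 5;python3 -c "
import cv2
cv2.imwrite('pics/s5c.png',cv2.resize(cv2.imread('pics/side5.png')[100:300,180:340],None,fx=3,fy=3))"
```

```text
t 9.6667 tcp [550.2  53.4  69.8] F [ 0.5  1.1 -0.1] gap 85.5
jaw dir (z) deg -4.0 y axis [-1.e-04 -0.e+00 -1.e+00] j [ 0.2   0.54 -0.44  1.9   0.32  0.77 -0.49]
```

View pics/s5c.png

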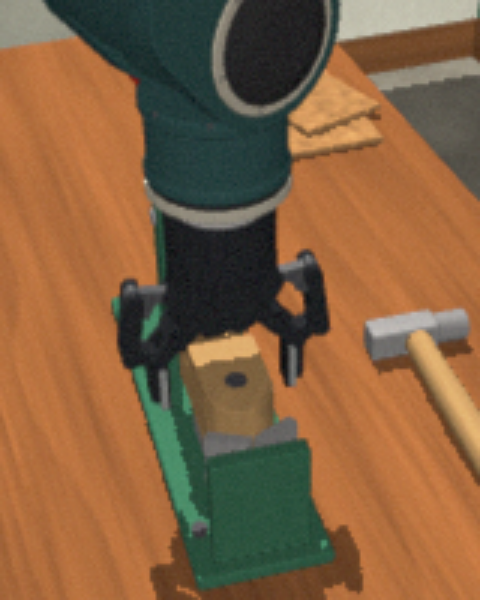

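Request:
play_rows --rows '[{"translation": [0, 0, 0.2], "angular": [0, 0, 0], "hand": -1}, {"translation": [0, 0, 0.5], "angular": [0, 0, 0], "hand": -1}, {"translation": [0, 0, 1.0], "angular": [0, 0, 0], "hand": -1}, {"translation": [0, 0, 1.8], "angular": [0, 0, 0], "hand": -1}, {"translation": [0, 0, 2.8], "angular": [0, 0, 0], "hand": -1}, {"translation": [0, 0, 3.8], "angular": [0, 0, 0], "hand": -0.5}, {"translation": [0, 0, 4.8], "angular": [0, 0, 0], "hand": 0}, {"translation": [0, 0, 5.8], "angular": [0, 0, 0], "hand": 1}, {"translation": [0, 0, 6.8], "angular": [0, 0, 0], "hand": 1}, {"translation": [0, 0, 7.8], "angular": [0, 0, 0], "hand": 1}]'

```text
time: 10.6
tcp_pos: [549.8, 53.6, 306.5]
tool_rot: [-0.483, 0.482, -0.517, 0.517]
contact_force: [0.7, 0.8, -0.4]
finger_gap: 25.5
```

```bash
python3 look.py 6;python3 -c "
import cv2
cv2.imwrite('pics/s6c.png',cv2.resize(cv2.imread('pics/side6.png')[100:300,180:340],None,fx=3,fy=3))"
```

```text
t 10.6 tcp [549.8  53.6 306.5] F [ 0.7  0.8 -0.4] gap 25.5
jaw dir (z) deg -3.98 y axis [ 8.e-04  0.e+00 -1.e+00] j [ 0.29  0.26 -0.53  1.69  0.14  1.23 -0.34]
```

View pics/s6c.png

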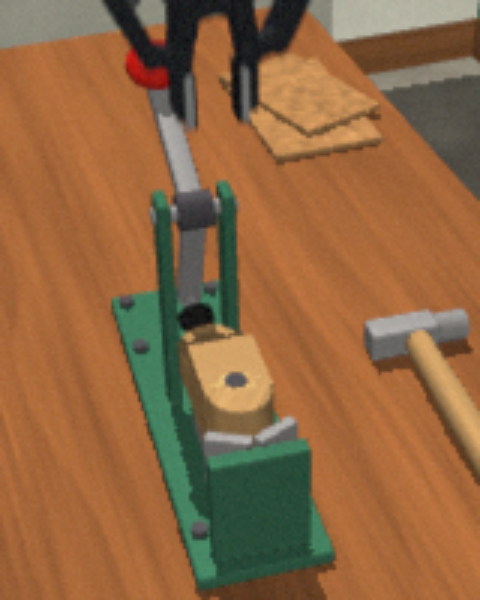

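Request:
play_rows --rows '[{"translation": [0.05, 0.5, 0], "angular": [0, 0, 0], "hand": 1}, {"translation": [0.1, 1.3, 0], "angular": [0, 0, 0], "hand": 1}, {"translation": [0.15, 2.2, 0], "angular": [0, 0, 0], "hand": 1}, {"translation": [0.2, 3.1, 0], "angular": [0, 0, 0], "hand": 1}, {"translation": [0.3, 4.0, 0], "angular": [0, 0, 0], "hand": 1}, {"translation": [0.4, 4.9, 0], "angular": [0, 0, 0], "hand": 1}, {"translation": [0.5, 5.8, 0], "angular": [0, 0, 0], "hand": 1}, {"translation": [0.5, 6.3, 0], "angular": [0, 0, 0], "hand": 1}, {"translation": [0.5, 6.6, -0.4], "angular": [0, 0, 0], "hand": 1}, {"translation": [0.5, 6.6, -0.8], "angular": [0, 0, 0], "hand": 1}]'

```text
time: 11.53
tcp_pos: [564.6, 253.3, 279.3]
tool_rot: [0.483, -0.483, 0.517, -0.516]
contact_force: [1.4, 0.0, 0.1]
finger_gap: 0.0
```

```bash
python3 look.py 7;python3 -c "
import cv2
cv2.imwrite('pics/s7c.png',cv2.resize(cv2.imread('pics/side7.png')[80:280,180:340],None,fx=3,fy=3))"
```

```text
t 11.5333 tcp [564.6 253.3 279.3] F [1.4 0.  0.1] gap 0.0
jaw dir (z) deg -3.85 y axis [ 4.e-04  9.e-04 -1.e+00] j [-0.03  0.42 -0.59  1.56  0.24  1.23 -0.73]
```

View pics/s7c.png

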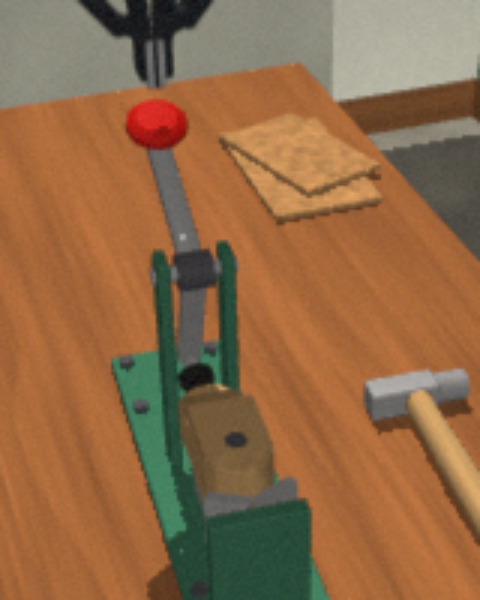

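Request:
play_rows --rows '[{"translation": [0, 0, -0.3], "angular": [0, 0, 0], "hand": 1}, {"translation": [0, 0, -0.6], "angular": [0, 0, 0], "hand": 1}, {"translation": [0, 0, -0.75], "angular": [0, 0, 0], "hand": 1}, {"translation": [0, 0, -0.85], "angular": [0, 0, 0], "hand": 1}, {"translation": [0, 0.05, -0.92], "angular": [0, 0, 0], "hand": 1}, {"translation": [0, 0.09, -1.0], "angular": [0, 0, 0], "hand": 1}, {"translation": [0, 0.14, -1.1], "angular": [0, 0, 0], "hand": 1}, {"translation": [0, 0.18, -1.18], "angular": [0, 0, 0], "hand": 1}, {"translation": [0, 0.21, -1.24], "angular": [0, 0, 0], "hand": 1}, {"translation": [0, 0.21, -1.24], "angular": [0, 0, 0], "hand": 1}]'

```text
time: 12.47
tcp_pos: [565.3, 257.9, 242.4]
tool_rot: [0.482, -0.482, 0.517, -0.517]
contact_force: [1.5, -3.0, 2.6]
finger_gap: 0.1
```

```bash
python3 look.py 8;python3 -c "
import cv2
cv2.imwrite('pics/s8c.png',cv2.resize(cv2.imread('pics/side8.png')[80:280,180:340],None,fx=3,fy=3))"
```

```text
t 12.4667 tcp [565.3 257.9 242.4] F [ 1.5 -3.   2.6] gap 0.1
jaw dir (z) deg -3.99 y axis [-0. -0. -1.] j [-0.05  0.46 -0.58  1.6   0.27  1.17 -0.76]
```

View pics/s8c.png

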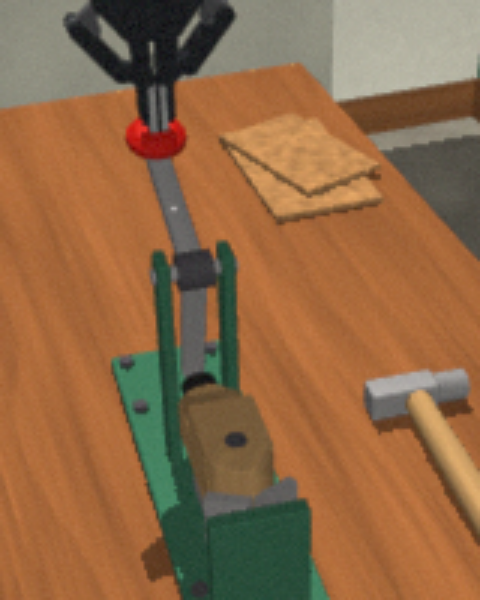

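Request:
play_rows --rows '[{"translation": [0, 0.04, -0.08], "angular": [0, 0, 0], "hand": 1}, {"translation": [0, 0.07, -0.16], "angular": [0, 0, 0], "hand": 1}, {"translation": [0, 0.11, -0.25], "angular": [0, 0, 0], "hand": 1}, {"translation": [0, 0.14, -0.33], "angular": [0, 0, 0], "hand": 1}, {"translation": [0, 0.17, -0.41], "angular": [0, 0, 0], "hand": 1}, {"translation": [0.01, 0.2, -0.5], "angular": [0, 0, 0], "hand": 1}, {"translation": [0.01, 0.23, -0.58], "angular": [0, 0, 0], "hand": 1}, {"translation": [0.02, 0.25, -0.66], "angular": [0, 0, 0], "hand": 1}, {"translation": [0.02, 0.28, -0.75], "angular": [0, 0, 0], "hand": 1}, {"translation": [0.02, 0.3, -0.83], "angular": [0, 0, 0], "hand": 1}]'

```text
time: 13.4
tcp_pos: [565.8, 266.6, 217.6]
tool_rot: [-0.482, 0.482, -0.517, 0.517]
contact_force: [1.1, -4.1, 7.4]
finger_gap: 0.2
```

Request:
play_rows --rows '[{"translation": [0, 0.01, -0.04], "angular": [0, 0, 0], "hand": 1}, {"translation": [0, 0.02, -0.08], "angular": [0, 0, 0], "hand": 1}, {"translation": [0, 0.03, -0.12], "angular": [0, 0, 0], "hand": 1}, {"translation": [0, 0.04, -0.16], "angular": [0, 0, 0], "hand": 1}, {"translation": [0, 0.04, -0.19], "angular": [0, 0, 0], "hand": 1}, {"translation": [0, 0.05, -0.22], "angular": [0, 0, 0], "hand": 1}, {"translation": [0, 0.05, -0.22], "angular": [0, 0, 0], "hand": 1}, {"translation": [0, 0.05, -0.22], "angular": [0, 0, 0], "hand": 1}, {"translation": [0, 0.05, -0.22], "angular": [0, 0, 0], "hand": 1}, {"translation": [0, 0.05, -0.22], "angular": [0, 0, 0], "hand": 1}]'

```text
time: 14.23
tcp_pos: [566.0, 268.0, 211.4]
tool_rot: [-0.482, 0.482, -0.517, 0.517]
contact_force: [0.5, -5.0, 9.8]
finger_gap: -0.0
```

```bash
python3 look.py 9;python3 -c "
import cv2
cv2.imwrite('pics/s9c.png',cv2.resize(cv2.imread('pics/side9.png')[100:300,180:340],None,fx=3,fy=3))"
```

```text
t 14.2333 tcp [566.  268.  211.4] F [ 0.5 -5.   9.8] gap -0.0
jaw dir (z) deg -4.02 y axis [ 3.e-04 -4.e-04 -1.e+00] j [-0.07  0.5  -0.57  1.62  0.29  1.12 -0.79]
```

View pics/s9c.png

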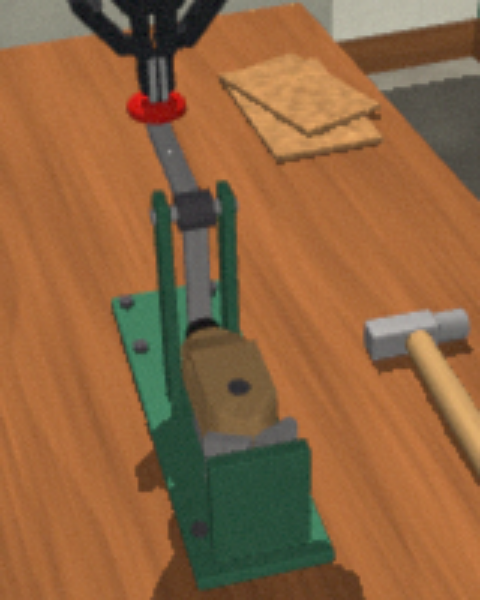

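View pics/top9.png

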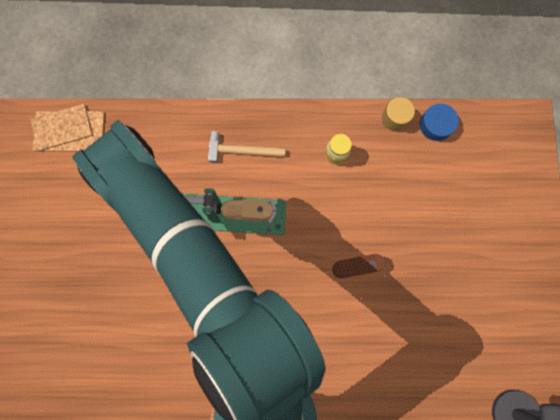

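```bash
cat > chk.py <<'E'
import sys
from h import *
e=np.array([.0698,.9976]);n=np.array([-.9976,.0698]);L=np.array([550.4,50.2])
for k in sys.argv[1:]:
  for v in("side","top"):
    c=pickle.load(open(f"{v}{k}.pkl","rb"));P=cloud(c);hsv=cv2.cvtColor(c["color"],cv2.COLOR_BGR2HSV)
    d=P[...,:2]-L;s=d@e;t=d@n;z=P[...,2]
    w=(hsv[...,0]>6)&(hsv[...,0]<28)&(hsv[...,1]>60)&(abs(t)<40)&(c["range_z"]>0)
    m=w&(z>110)&(z<126)&(s>-66)&(s<20)
    if m.sum()>20:
        r=cv2.minAreaRect(np.c_[s[m],t[m]].astype(np.float32));A=np.c_[s[m],t[m],np.ones(m.sum())];f=np.linalg.lstsq(A,z[m],rcond=None)[0]
        # side edges: for s bins take t extremes
        B=[(x,np.percentile(t[m&(abs(s-x)<4)],3),np.percentile(t[m&(abs(s-x)<4)],97)) for x in range(-36,1,6) if (m&(abs(s-x)<4)).sum()>5]
        B=np.array(B)
        print(k,v,"n",m.sum(),"rect",np.round(np.array(r[0]+r[1]+(r[2],)),1),"zplane",f.round(3),"min s",np.percentile(s[m],1).round(1),"yaw edges deg",[np.degrees(np.polyfit(B[:,0],B[:,i],1)[0]).round(1) for i in(1,2)],"mid t",B[:,1:].mean().round(1))
    a=(hsv[...,1]<80)&(hsv[...,2]>60)&(abs(t)<10)&(s>108)&(s<178)&(z>165)&(z<270)
    if a.sum()>10: print("   arm slope",np.degrees(np.arctan(np.polyfit(s[a],z[a],1)))[0].round(2),"z at 140",np.polyval(np.polyfit(s[a],z[a],1),140).round(1),a.sum())
E
python3 chk.py 6 7 9
```

```text
6 side n 577 rect [-21.7   0.1  82.4  48.5   0.3] zplane [ 2.00000e-02 -1.80000e-02  1.17439e+02] min s -61.7 yaw edges deg [np.float64(0.8), np.float64(0.6)] mid t 0.5
   arm slope 20.49 z at 140 209.9 200
   arm slope 19.25 z at 140 211.3 228
7 side n 572 rect [-22.6   0.   84.4  48.6   0.5] zplane [ 2.10000e-02 -7.00000e-03  1.17461e+02] min s -62.2 yaw edges deg [np.float64(2.2), np.float64(-0.9)] mid t 0.4
   arm slope 20.64 z at 140 209.9 207
7 top n 493 rect [-20.3   0.6  80.6  47.2   1.7] zplane [-0.00000e+00 -1.60000e-02  1.19315e+02] min s -58.3 yaw edges deg [np.float64(3.8), np.float64(-0.1)] mid t 1.1
   arm slope 19.62 z at 140 211.4 94
9 side n 558 rect [-22.9   0.1  85.6  48.1   0. ] zplane [ 3.10000e-02 -2.40000e-02  1.18777e+02] min s -65.0 yaw edges deg [np.float64(1.1), np.float64(-0.7)] mid t 0.9
   arm slope 0.13 z at 140 190.9 130
9 top n 531 rect [-23.    1.   47.8  85.8  89.6] zplane [-1.00000e-02 -1.10000e-02  1.19336e+02] min s -64.1 yaw edges deg [np.float64(-0.4), np.float64(1.5)] mid t 1.6
   arm slope 2.56 z at 140 193.3 108
```

Request:
play_rows --rows '[{"translation": [0, 0, -0.01], "angular": [0, 0, 0], "hand": 1}, {"translation": [0, 0, -0.02], "angular": [0, 0, 0], "hand": 1}, {"translation": [0, 0, -0.02], "angular": [0, 0, 0], "hand": 1}, {"translation": [0, 0, -0.02], "angular": [0, 0, 0], "hand": 1}, {"translation": [0, 0, -0.02], "angular": [0, 0, 0], "hand": 1}, {"translation": [0, 0, -0.02], "angular": [0, 0, 0], "hand": 1}, {"translation": [0, 0, -0.02], "angular": [0, 0, 0], "hand": 1}, {"translation": [0, 0, -0.02], "angular": [0, 0, 0], "hand": 1}, {"translation": [0, 0, -0.02], "angular": [0, 0, 0], "hand": 1}, {"translation": [0, 0, -0.02], "angular": [0, 0, 0], "hand": 1}]'

```text
time: 15.17
tcp_pos: [566.0, 268.1, 210.8]
tool_rot: [-0.482, 0.482, -0.517, 0.517]
contact_force: [0.2, -4.9, 9.2]
finger_gap: -0.1
```

```bash
python3 look.py 10; python3 chk.py 10; python3 - <<'E'
from h import *
# knob and pad zoom, heel/stop zoom
c=pickle.load(open("side10.pkl","rb"))["color"];t=pickle.load(open("top10.pkl","rb"))["color"]
a=cv2.resize(c[110:270,200:300],(375,600),interpolation=cv2.INTER_CUBIC);b=cv2.resize(t[175:250,185:295],(420,286),interpolation=cv2.INTER_CUBIC)
o=np.zeros((600,800,3),np.uint8);o[:,:375]=a;o[:286,380:]=b;cv2.imwrite("pics/z10.png",o)
E
```

```text
t 15.1667 tcp [566.  268.1 210.8] F [ 0.2 -4.9  9.2] gap -0.1
jaw dir (z) deg -4.01 y axis [ 3.e-04 -3.e-04 -1.e+00] j [-0.07  0.5  -0.57  1.62  0.29  1.11 -0.79]
10 side n 559 rect [-23.1   0.1  48.6  85.8  89.9] zplane [ 3.00000e-02 -1.40000e-02  1.18786e+02] min s -65.3 yaw edges deg [np.float64(2.0), np.float64(1.2)] mid t 0.8
   arm slope -0.18 z at 140 190.7 128
10 top n 530 rect [-22.9   0.9  46.9  86.   89.6] zplane [-8.00000e-03 -7.00000e-03  1.19442e+02] min s -64.2 yaw edges deg [np.float64(0.6), np.float64(-1.0)] mid t 1.5
   arm slope -0.21 z at 140 192.8 108
```

View pics/z10.png

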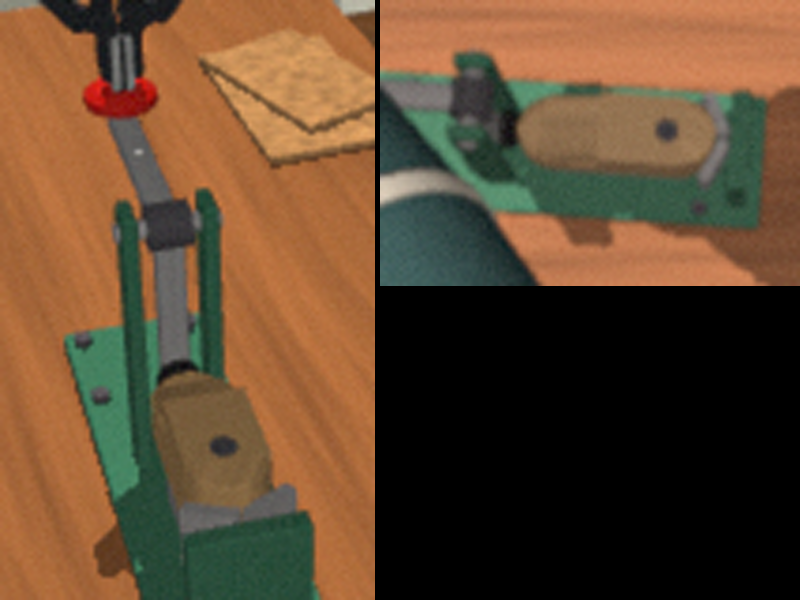

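```bash
python3 -c "
from plant import *
print(finish_job())"
```

```text
the job is handed in; nothing more can be done
None
```

The pale last is clamped on the ledge and the job is handed in, with the fingers still holding the knob down. The robot clock read about 15 s of the 58 s allowed.

- **Placing:** I gripped the last across its width and set it on the ledge about 6 mm clear of the heel stop, toe towards the pad. I then let go, and the next picture showed it standing on its own.
- **Pressing:** With the fingers shut, I followed the knob down its arc.
- **Arm level:** At the last check the lever arm measured level within about 0.2° in both views. The tip was at 210.8 mm against the 211 mm given, with about 9 N on the knob.
- **Last in the stop:** The heel sits in the V, the pad is on the toe, and the last had slid 3 to 6 mm home. Its yaw is within about 0.5° of the ledge, and its lateral offset is 1.5 mm at most.
- **Disagreements:** One reading earlier, the top view gave an arm slope of 2.6° where the side view gave 0.1°. After I pressed a further 0.6 mm, both agreed. In the final check the two views differed by about 1 mm on where the heel and the last's centre line are, within calibration.
- **Other items:** The dark last, jar and hammer look unmoved in the pictures. I did not measure them again.

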